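Clamp a tube in the indexing-head chuck with the square chuck key

ROBOT

A 6-joint arm with a two-finger parallel gripper is mounted at the origin on the work surface. World frame = base frame: x ahead of the robot, y to its left, z up, the work surface at z = 0. Lengths are in m, angles in rad, forces in N, time in s.
With the tool pointing down it reaches from about 0.275 to 0.75 m from the base axis. Payload 10.2 kg.
Tool frame: the origin (TCP) lies at the very end of the fingers, on their centre line; the grasp point (between the pads) lies 19 mm behind it (grip_depth is the distance from the TCP to the grasp point, in m); z points along the fingers, y is the direction in which the jaws open and shut (so a half turn about z gives the same grasp; the last joint's range is limited). The gripper opens to 85 mm and grips with 20 to 120 N. Pads are 22 mm wide; open, the fingers measure 114 mm over their backs; the gripper's body (76 mm by 85 mm) begins 54 mm behind the grasp point. The pads swing forward as they close: fully open they stand 13 mm farther back than shut.
Start: joints at [-1.464, 0.313, 1.498, -0, 1.331, -0.223], TCP at [0.17, -0.497, 0.231] pointing down, gripper open.
Joint ranges: [-2.94, 2.94], [-0.97, 2.17], [0.19, 2.56], [-1.23, 4.37], [0.02, 3.11], [-2.88, 2.88]. Speed limits (rad/s): [2.39, 2.39, 3.01, 3.14, 3.14, 3.14].

INTERFACE

Orientations are given as a unit quaternion [w, x, y, z].
In Python, from cell import * gives the robot as it stands.
- The arm moves only by the shell command python3 -m pendant 'ROWS' [FORCE]. ROWS is JSON, a list of rows, each a list of 5 numbers: the shift along the tool's x, y, z in cm, then the turn about the tool's z in units of 5 degrees (1.0 is 5 degrees), then the opening, from 0 (shut) to 1 (fully open). In form: [[x, y, z, turn, gripper], ...]. A call has 1 to 10 rows; each row is the pose to reach, as a shift and turn from the pose commanded when the call began, along the tool's axes at that moment; what a row does not reach only later rows make up. A row lasts 1/10 s, in which the tool goes at most 50 mm and 8.59 degrees, less where a joint would pass 70% of its speed; a pose out of reach is approached as far as the arm can. A call with a gripper value outside its range is refused whole. The fingers move at their own pace and stop on an object; FORCE is the grip in N (left out, the last holds). Time passes only in rows, so rows that repeat a pose let the fingers close. It gives the time, the measured TCP pose, the force and the opening at its end, in the units of the state.
- sense(): the state, without advancing time (a new reading comes with each control period).
- capture(name): name is "scene" or "top" or "wrist"; returns a dict with "image" (384x512x3 uint8, blue, green, red), "mtx" (3x3 intrinsics, pixels), "k1" (the pictures are not rectified: a ray, as slopes to the right and down, at radius r is drawn at 1 + k1 r^2 times it, then the intrinsics apply), "position" and "rotation" of the camera in the world. Camera axes: x right, y down, z forward; pixel columns grow to the right and rows downward; lengths in m; the calibration is good to about 2 mm. A picture is of the moment at which its call begins. There is no depth.
- close_job(): hands the job in, once; it reports no verdict.
The state is a dict: "time": time; "q": joint angles; "joint_velocities": joint speeds; "effort": joint torques, N m; "ee_pos": TCP position; "tool_rot": TCP orientation; "wrist_force": force on the tool from outside, world axes, zero at the start; "wrist_torque": the same for the moment, N m; "gripper_width": finger opening in m.
Only numpy, scipy, OpenCV 4.12 (cv2) and the standard library are available. Lean on these libraries where they do the work, as an engineer would, in place of code of your own. Each camera call takes 0.05 s, during which the arm holds its last target. There are 200 camera calls.

TASK

A thin brass tube lies loose in the three-jaw chuck of the indexing head. Take the larger T-handled square key from the wooden block, seat it fully in the square socket on top of the chuck and turn it clockwise until the jaws grip the tube firmly, but do not force it on once it has gone tight, or the thin tube is crushed. Never leave a key in a chuck: draw it out and stand it back upright in the block, right down in a hole, and leave everything else where it is.

Things in the scene. Friction and masses are not known exactly. Their poses are not given: they have to be found in the camera images.
- key_bar (a point): Larger of two steel T keys standing in the wooden block (0.12 kg, 72 mm tall). This point: centre of its level cross-bar, 70 mm long (local x), 12 wide (local y), 12 high, atop a 14 mm round shank; local z up. Grip the bar across its width. The key's lower end, 66 mm below this point, is a 10 mm square 16 mm long, sides parallel to the bar's, its end chamfered 1.4 mm.
- key_tip (a point): Centre of the lower, square end of the larger key, 66 mm below the bar's centre; same axes as key_bar.
- socket (a point): Centre of the mouth of the square socket on top of the chuck, opening straight up: 11.2 mm square, sides along this frame's x and y, z up, 14 mm deep, flat bottom. It is the end of the chuck's pinion, sunk 4 mm below the chuck's rim in a round bore 21 mm wide. The pinion turns about this z and stays where it is left; clockwise from above closes the jaws.
- head: Grey cast indexing head fixed to the bench; its spindle is level, along local x, 85 mm above the bench, and carries the steel three-jaw chuck, 110 mm diameter and 60 mm long, whose face looks along -x. Origin on the bench straight below the socket; the casting extends 180 mm behind it (+x), 150 mm wide, 142 mm tall at most; the tube sticks out to 90 mm in front.
- jaw_a: One of three stepped chuck jaws, 60 degrees from the top; origin on the spindle axis at the chuck's face. Each radian of the key closes the jaws 1.5 mm. The key turns at about 0.12 Nm while they are free; after 0.2 to 1.0 rad (and up to 0.25 rad of slack in the socket) they touch the tube, then the torque climbs 1.7 Nm per rad: 0.2 to 0.27 Nm holds it firmly, above 0.3 Nm crushes it.
- jaw_b: The bottom one of the three chuck jaws; origin as jaw_a.
- jaw_c: The third chuck jaw, 60 degrees from the top on the other side; origin as jaw_a.
- tube: Thin-walled brass tube 26 mm in diameter, 140 mm long, 0.18 kg, lying loose in the chuck's bore and jaws along the spindle (its local x). Origin at its middle, 20 mm in front of the socket.
- block: Dark wooden tool block fixed to the bench, 62 mm (local x) by 215 mm (local y) by 50 mm high, origin under its centre. Three equal round holes 19 mm in diameter and 40 mm deep in its top, at local x = 0 and y = -75, 0 and +75 mm. The two keys stand in the two outer holes, either way round; the middle one is empty.
- small_key_bar (a point): Centre of the cross-bar (46 by 9 by 9 mm) of the smaller T key, 6.5 mm square, 64.5 mm tall, standing in the other outer hole of the block. Not the one for this chuck: it would spin in the socket. 60 mm above its lower end.
- spanner: Steel spanner 160 mm long lying beside the head; origin under its middle.
- coupling: Short copper pipe coupling, 22 mm wide, 26 mm tall, standing beside the block; origin under it.
- jar: Glass jar with a steel lid, 66 mm wide, 88 mm tall; origin under it.
- steel_block: Dark steel bench block, 60 by 60 by 25 mm; origin under it.
- pen: Grey pen 130 mm long, lying; origin under its middle.
There are look-alikes about, which are no part of the job. What is shaped like the tube but blue or pink is not meant.

How it is judged:
By the outcome, as a careful person would: the job done as asked, in the order asked, and still so for the second after the job is handed in, with the robot touching nothing.
It also fails if it takes over 72 s, if anything falls off the work surface, if the arm or the gripper's body presses on something with over 40 N, if the wrist force passes 120 N, or if a joint passes its speed limit or range.

## Working session

There is one attempt and no reset: what is moved stays moved. The work goes in short steps, Python scripts to look and compute and a shell command to move; the robot and the scene stay as the last step left them, time stands still between calls to the robot, and variables do not carry over. Pictures are saved under pics/ and viewed, about 8 in all and at most 12, crops included, and the job is handed in when it is done.

```bash
mkdir -p pics; ls
cat > h.py <<'E'
from cell import *
import numpy as np, cv2
def snap(cam,name):
    c=capture(cam); cv2.imwrite(f'pics/{name}.png',c['image'])
    np.savez(f'pics/{name}.npz',**{k:np.asarray(v) for k,v in c.items()}); return c
def load(name): return dict(np.load(f'pics/{name}.npz'))
def rot(c):
    R=np.asarray(c['rotation'],float)
    if R.size==4:
        from scipy.spatial.transform import Rotation as Q
        R=Q.from_quat(np.r_[R[1:],R[0]]).as_matrix()
    return R
def ray(c,px):
    p=cv2.undistortPoints(np.array([[px]],float),np.asarray(c['mtx'],float),np.array([float(c['k1']),0,0,0]))[0,0]
    return np.asarray(c['position'],float),rot(c)@np.r_[p,1]
def at_z(c,px,z):
    o,d=ray(c,px); return o+d*(z-o[2])/d[2]
def proj(c,P):
    R=rot(c); q=R.T@(np.asarray(P,float)-c['position'])
    return cv2.projectPoints(q.reshape(1,3),np.zeros(3),np.zeros(3),np.asarray(c['mtx'],float),np.array([float(c['k1']),0,0,0]))[0][0,0]
def tri(obs):
    A=np.zeros((3,3));b=np.zeros(3)
    for c,px in obs:
        o,d=ray(c,px);d=d/np.linalg.norm(d);M=np.eye(3)-np.outer(d,d);A+=M;b+=M@o
    return np.linalg.solve(A,b)
E
python3 - <<'E'
from h import *
a=snap('scene','s0');b=snap('top','t0')
print(a['position'],b['position'],a['k1'],rot(b))
cv2.imwrite('pics/t0b.png',cv2.resize(b['image'],(800,600),interpolation=cv2.INTER_CUBIC))
cv2.imwrite('pics/s0b.png',cv2.resize(a['image'],(800,600),interpolation=cv2.INTER_CUBIC))
print(sense())
E
```

```text
pics
[ 0.98779669 -0.13001603  0.86806502] [0.34617332 0.02512339 1.09248398] -0.027321671586249516 [[-0.027674   -0.99203236  0.12290626]
 [-0.99940472  0.02999198  0.0170495 ]
 [-0.02059986 -0.12236127 -0.99227182]]
{'time': 0.1, 'q': array([-1.46437669e+00,  3.13365366e-01,  1.49831338e+00,  2.63931902e-05,
        1.33098379e+00, -2.23423061e-01]), 'joint_velocities': array([ 5.58279900e-04, -2.25387775e-03, -2.17349126e-03,  5.83845421e-04,
        7.54559160e-07, -1.09088089e-03]), 'effort': array([ 2.93713303e-03, -4.12897360e+01, -2.60141104e+01, -1.34150205e-04,
        3.04465670e-03, -6.08075339e-06]), 'ee_pos': array([ 0.17000529, -0.49649348,  0.23082494]), 'tool_rot': array([-5.33277191e-04,  9.86431645e-01,  1.64171626e-01,  4.40724959e-05]), 'wrist_force': array([-0.11655138,  0.33216223, -0.66523776]), 'wrist_torque': array([-0.01303077,  0.01388659, -0.01357495]), 'gripper_width': 0.08534469543099009}
```

View pics/t0b.png

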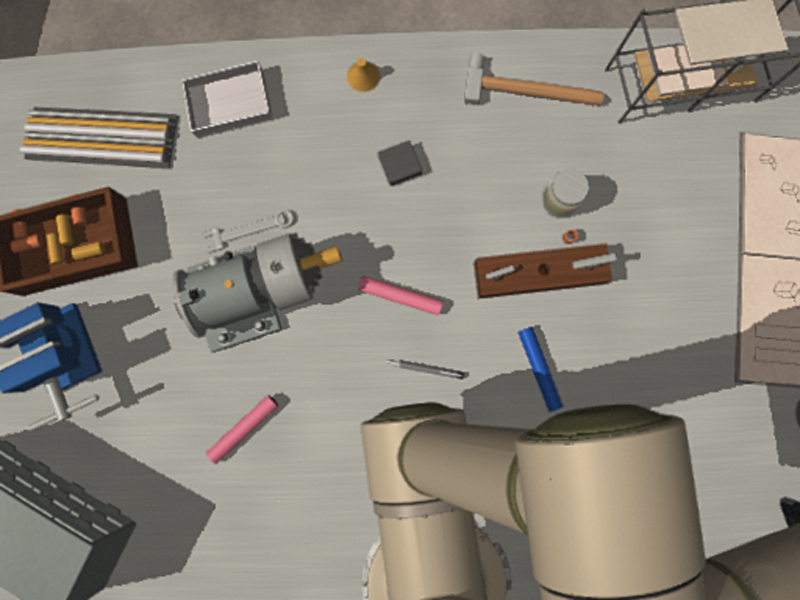

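View pics/s0b.png

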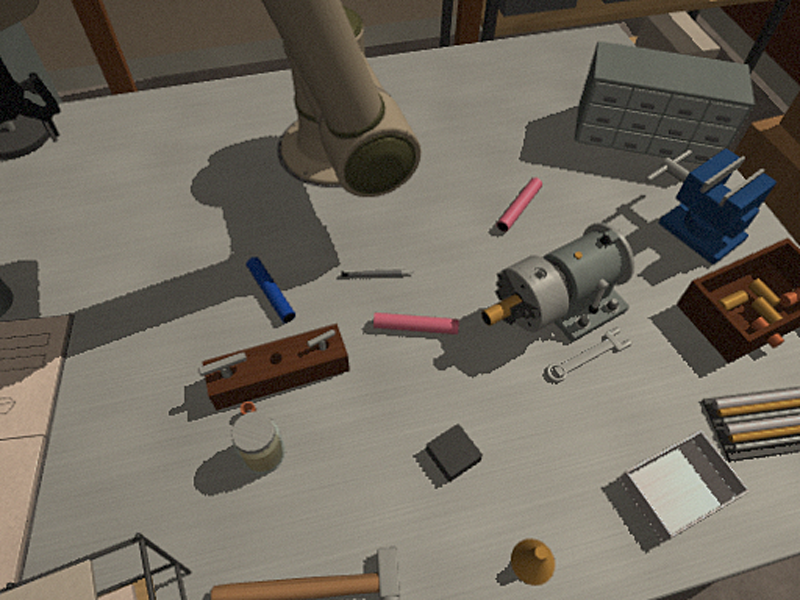

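The top view shows the head with its chuck at about (280,268), and the block at (543,270) with keys at (502,271) and (595,262). Pink tubes, a blue tube and a vise handle are look-alikes. Next come enlarged crops of the keys and the chuck.

Run:
```python
from h import *
a=load('s0');b=load('t0')
def crop(c,x0,y0,w,h,s): return cv2.resize(c['image'][y0:y0+h,x0:x0+w],(w*s,h*s),interpolation=cv2.INTER_CUBIC)
# top: keys x 295-415,y150-195 ; chuck 150-230, 140-200
A=crop(b,296,148,120,50,5); B=crop(a,125,205,105,60,5)
C=crop(b,150,140,75,60,5); D=crop(a,300,150,75,62,5)
W=np.zeros((600,800,3),np.uint8)
W[:250,:600]=A; 
B=B[:300]; W[250:550,:525]=B
cv2.imwrite('pics/c1.png',W)
V=np.zeros((320,780,3),np.uint8);V[:300,:375]=C;V[:310,385:760]=D
cv2.imwrite('pics/c2.png',V)
```

```text
(no output)
```

View pics/c1.png

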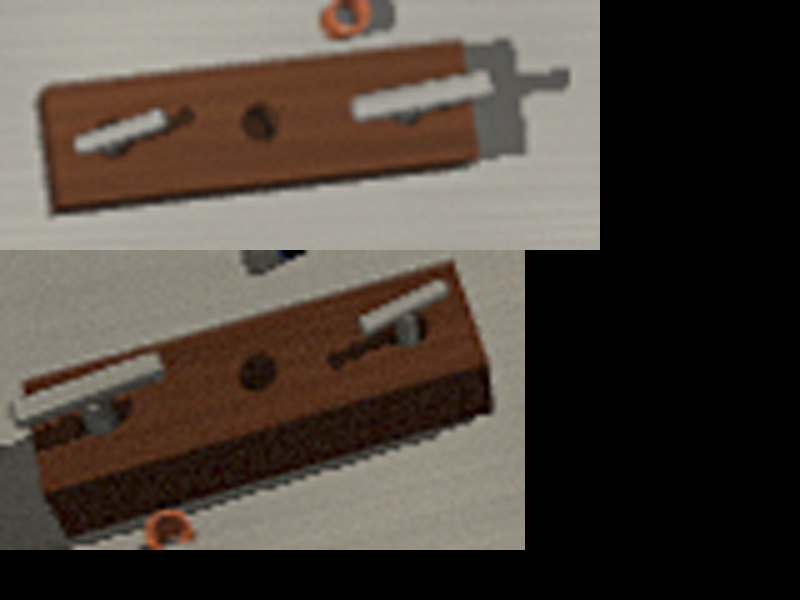

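View pics/c2.png

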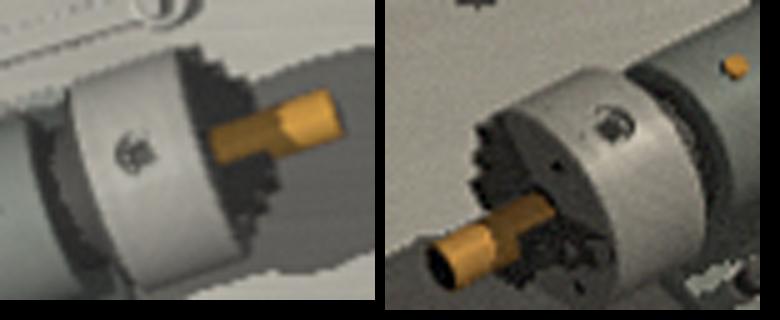

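The larger key is the right-hand one in the top crop, bar centre (422,95); its bar runs (353,107)–(491,82), clearly longer than the other. Things it could be mistaken for are the small key at (120,130) and the vise handle at (60,400 in t0b). The socket is at (137,155) in the top crop and (615,125) in the scene crop.

Run:
```python
from h import *
a=load('s0');b=load('t0')
f=lambda x,y,x0,y0:((x+.5)/5-.5+x0,(y+.5)/5-.5+y0)
def show(n,*o):
    P=tri(o); print(n,P.round(4),[ (proj(c,P)-p).round(1) for c,p in o])
T=lambda x,y:(b,f(x,y,296,148)); S=lambda x,y:(a,f(x,y,125,205-50))
show('bar',T(422,95),S(88,385)); show('bar L',T(355,107),S(158,365)); show('bar R',T(490,83),S(17,407))
show('small',T(120,130),S(403,308))
show('hole0',T(260,122),S(258,372))
TC=lambda x,y:(b,f(x,y,150,140)); SC=lambda x,y:(a,f(x-385,y,300,150))
show('socket',TC(137,155),SC(615,125)); show('tube end',TC(338,113),SC(441,267))
for n,p,z in [('bar',(422,95),.082),('barL',(354,107),.082),('barR',(491,82),.082)]: print(n,at_z(b,f(*p,296,148),z).round(4))
print('sock',at_z(b,f(137,155,150,140),.138).round(4),at_z(a,f(230,125,300,150),.138).round(4))
for p in [(42,90),(462,42),(475,160),(50,212)]: print('blk',at_z(b,f(*p,296,148),.05).round(4))
print('wrist'); c=snap('wrist','w0'); s=sense(); 
from scipy.spatial.transform import Rotation as Q
q=s['tool_rot'];R=Q.from_quat(np.r_[q[1:],q[0]]).as_matrix();print(R.round(3)); print(R.T@(c['position']-s['ee_pos']),(R.T@rot(c)).round(3),c['mtx'])
```

```text
bar [ 0.5121 -0.2634  0.0803] [array([-0.3, -0. ]), array([-0.3, -0. ])]
bar L [ 0.5075 -0.231   0.0771] [array([-0.1, -0. ]), array([-0.1, -0. ])]
bar R [ 0.5168 -0.2963  0.0826] [array([-0.7, -0. ]), array([-0.7, -0. ])]
small [ 0.5005 -0.1151  0.0703] [array([-0.1, -0. ]), array([-0.1, -0. ])]
hole0 [ 0.5058 -0.1889  0.049 ] [array([-0.2, -0. ]), array([-0.2, -0. ])]
socket [0.5082 0.2254 0.1361] [array([-0.3, -0.1]), array([-0.3,  0. ])]
tube end [0.5344 0.1364 0.085 ] [array([-0.3, -0.1]), array([-0.3,  0. ])]
bar [ 0.5118 -0.2637  0.082 ]
barL [ 0.5067 -0.2295  0.082 ]
barR [ 0.5173 -0.2987  0.082 ]
sock [0.5076 0.2243 0.138 ] [0.5096 0.2253 0.138 ]
blk [ 0.5252 -0.0797  0.05  ]
blk [ 0.5438 -0.2954  0.05  ]
blk [ 0.483  -0.2978  0.05  ]
blk [ 0.4631 -0.0811  0.05  ]
wrist
[[ 0.946  0.324 -0.   ]
 [ 0.324 -0.946  0.001]
 [ 0.    -0.001 -1.   ]]
[ 0.08304818  0.00031484 -0.14252243] [[ 0.001 -0.946 -0.325]
 [ 1.     0.     0.   ]
 [-0.    -0.325  0.946]] [[294.28240919   0.         252.60894322]
 [  0.         294.28240919 193.01363989]
 [  0.           0.           1.        ]]
```

```bash
python3 -m pendant '[[39.9,-11,5,-16,0.6],[39.9,-11,5,-16,0.6],[39.9,-11,5,-16,0.6],[39.9,-11,5,-16,0.6],[39.9,-11,5,-16,0.6],[39.9,-11,5,-16,0.6],[39.9,-11,5,-16,0.6],[39.9,-11,5,-16,0.6],[39.9,-11,5,-16,0.6],[39.9,-11,5,-16,0.6]]' 40
cat >> h.py <<'E'
from scipy.spatial.transform import Rotation as Q
def tool(s=None):
    s=s or sense(); q=s['tool_rot']; R=Q.from_quat(np.r_[q[1:],q[0]]).as_matrix()
    return s['ee_pos'],R,np.degrees(np.arctan2(R[1,0],R[0,0]))
def rows(P,yaw):
    p,R,y=tool(); d=(R.T@(np.asarray(P)-p))*100
    print('now',p.round(4),'yaw',y.round(2),'-> rows',d.round(2),'turn',round((y-yaw)/5,3), 'q6',np.degrees(sense()['q'][5]).round(1))
E
python3 - <<'E'
from h import *
c=snap('wrist','w1'); cv2.imwrite('pics/w1b.png',cv2.resize(c['image'],(800,600),interpolation=cv2.INTER_CUBIC))
rows([.512,-.264,.12],98.7)
E
```

```text
time: 1.15
ee_pos: [0.5134, -0.2613, 0.1803]
tool_rot: [-0.001, 0.647, 0.763, 0.0]
wrist_force: [-0.8, 0.4, 0.3]
gripper_width: 0.0514
now [ 0.5126 -0.2622  0.1806] yaw 99.3 -> rows [-0.17 -0.09  6.06] turn 0.119 q6 -48.0
```

View pics/w1b.png

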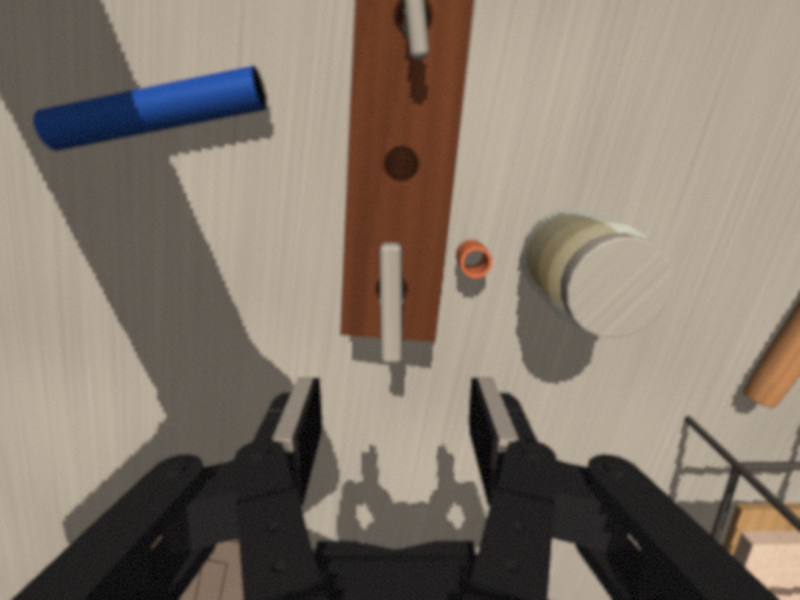

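The wrist view shows the large key's bar from (391,243) to (391,361), with the coupling at (475,260) and the jar at (610,280), both clear of the fingers.

Run:
```python
from h import *
c=load('w1'); f=lambda x,y:((x+.5)*.64-.5,(y+.5)*.64-.5)
e1=at_z(c,f(391,244),.082);e2=at_z(c,f(391,361),.082)
print(e1,e2,np.linalg.norm(e1-e2),(e1+e2)/2,np.degrees(np.arctan2(*(e1-e2)[1::-1])))
print('hole0',at_z(c,f(401,163),.05),'jar',at_z(c,f(618,285),.088),'holeL',at_z(c,f(392,288),.05))
m=(e1+e2)/2; rows([m[0],m[1],.069],np.degrees(np.arctan2(*(e1-e2)[1::-1]))); print(sense()['q'].round(3))
```

```text
[ 0.50517799 -0.22908704  0.082     ] [ 0.51622341 -0.29694734  0.082     ] 0.06875333470994248 [ 0.5107007  -0.26301719  0.082     ] 99.24479498207513
hole0 [ 0.50406201 -0.18853425  0.05      ] jar [ 0.62872563 -0.22976073  0.088     ] holeL [ 0.51103559 -0.26295359  0.05      ]
now [ 0.5126 -0.2622  0.1806] yaw 99.3 -> rows [-0.06 -0.2  11.16] turn 0.011 q6 -48.0
[-0.676  0.466  1.412  0.     1.264 -0.838]
```

```bash
python3 -m pendant '[[-0.1,-0.2,5,0,0.6],[-0.1,-0.2,9,0,0.6],[-0.1,-0.2,11.1,0,0.6],[-0.1,-0.2,11.1,0,0.6],[-0.1,-0.2,11.1,0,0],[-0.1,-0.2,11.1,0,0],[-0.1,-0.2,11.1,0,0],[-0.1,-0.2,11.1,0,0]]' 80
python3 - <<'E'
from h import *
c=snap('wrist','w2'); cv2.imwrite('pics/w2b.png',cv2.resize(c['image'][150:384,140:380],None,fx=2.4,fy=2.4,interpolation=cv2.INTER_CUBIC))
rows([.508,.2254,.22],99); s=sense(); print(s['gripper_width'],s['wrist_force'],s['wrist_torque'])
E
```

```text
time: 2.0
ee_pos: [0.5109, -0.2653, 0.0721]
tool_rot: [0.002, 0.65, 0.76, 0.0]
wrist_force: [0.3, 0.1, 7.5]
gripper_width: 0.0097
now [ 0.5109 -0.2653  0.0721] yaw 98.89 -> rows [ 48.49   7.34 -14.9 ] turn -0.021 q6 -48.0
0.0094273373873393 [-0.51815119 -0.06459216  7.44062736] [ 0.10442691  0.0191268  -0.01638117]
```

View pics/w2b.png

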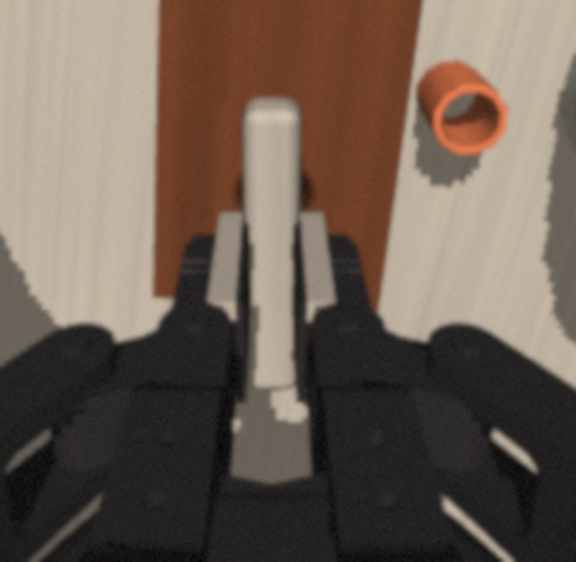

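The bar is between the pads, but an opening of 9.4 mm with a 7 N upward push suggests only the fingertips hold it. I'll re-grip deeper.

```bash
python3 -m pendant '[[0,0.0,0,0,0.35],[0,0,0,0,0.35],[0,0,0.6,0,0.35],[0,0,0.6,0,0.35],[0,0,0.6,0,0],[0,0,0.6,0,0],[0,0,0.6,0,0],[0,0,0.6,0,0]]' 80
python3 - <<'E'
from h import *
rows([.508,.2254,.22],99); s=sense(); print(s['gripper_width'],s['wrist_force'],s['wrist_torque'])
E
```

```text
time: 2.85
ee_pos: [0.5101, -0.2648, 0.0643]
tool_rot: [0.0, 0.65, 0.76, 0.0]
wrist_force: [0.8, -0.2, -0.3]
gripper_width: 0.01
now [ 0.5101 -0.2648  0.0643] yaw 98.89 -> rows [ 48.46   7.37 -15.57] turn -0.021 q6 -48.0
0.009982253346937853 [ 0.76601828 -0.19457123 -0.25768519] [ 0.01790059 -0.10842365 -0.04983577]
```

```bash
python3 -m pendant '[[0,0,-5,0,0],[0,0,-10,0,0],[0,0,-15.5,0,0],[40.5,6.1,-15.5,0,0],[40.5,6.1,-15.5,0,0],[40.5,6.1,-15.5,0,0],[40.5,6.1,-15.5,0,0],[40.5,6.1,-15.5,0,0],[40.5,6.1,-15.5,0,0],[40.5,6.1,-15.5,0,0]]'
python3 -m pendant '[[4,0.6,0,0,0],[4,0.6,0,0,0],[4,0.6,0,0,0],[4,0.6,0,0,0]]'
python3 - <<'E'
from h import *
rows([.508,.2254,.21],99)
c=snap('wrist','w3');a=snap('scene','s3'); s=sense(); print(s['gripper_width'],s['wrist_force'],s['wrist_torque'],s['time'])
W=np.zeros((600,800,3),np.uint8)
W[:480,:640]=cv2.resize(c['image'],(640,480),interpolation=cv2.INTER_CUBIC)
cv2.imwrite('pics/w3b.png',cv2.resize(c['image'],(800,600),interpolation=cv2.INTER_CUBIC))
print('tcp in scene',proj(a,s['ee_pos']))
E
```

```text
time: 3.85
ee_pos: [0.5075, 0.0872, 0.2187]
tool_rot: [0.0, 0.65, 0.76, -0.0]
wrist_force: [1.7, -0.2, -0.8]
gripper_width: 0.0103
time: 4.25
ee_pos: [0.5078, 0.1249, 0.2185]
tool_rot: [-0.0, 0.65, 0.76, -0.0]
wrist_force: [0.2, -0.2, -0.2]
gripper_width: 0.0099
now [0.5078 0.1249 0.2185] yaw 98.84 -> rows [9.93 1.56 0.84] turn -0.031 q6 -7.9
0.010204843154597165 [ 0.40848374  0.38764176 -2.2333664 ] [ 0.01488953 -0.06370777  0.01904278] 4.35
tcp in scene [309.43164124 160.44716356]
```

View pics/w3b.png

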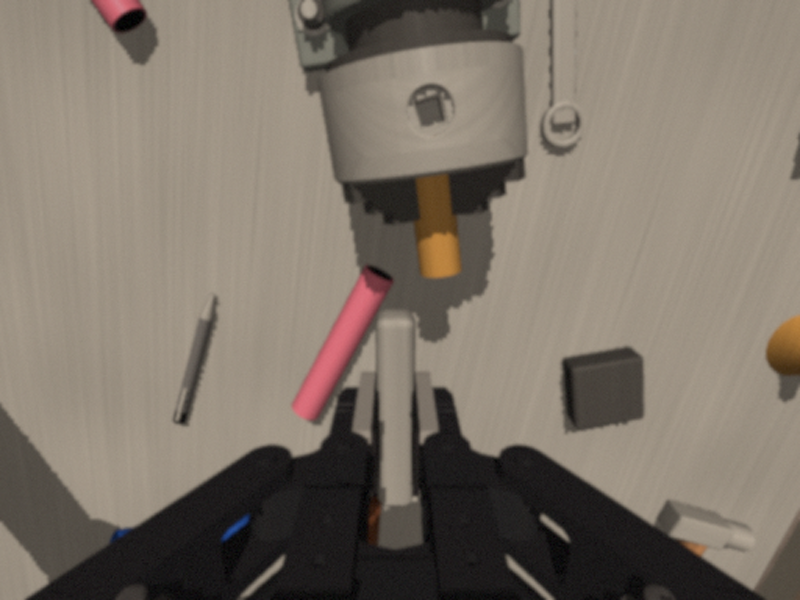

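The key is held, its bar running (396,315)–(398,500); the socket is at (431,108). I'll enlarge the socket and take the side view of the key.

Run:
```python
from h import *
c=load('w3');a=load('s3')
A=cv2.resize(c['image'][48:90,255:300],None,fx=8,fy=8,interpolation=cv2.INTER_CUBIC)   #360x336
B=cv2.resize(a['image'][120:220,270:330],None,fx=5,fy=5,interpolation=cv2.INTER_CUBIC)  #300x500
D=cv2.resize(c['image'][195:240,230:275],None,fx=4,fy=4,interpolation=cv2.INTER_CUBIC)
W=np.zeros((560,700,3),np.uint8);W[:336,:360]=A;W[:500,370:670]=B;W[340:520,:180]=D
cv2.imwrite('pics/c3.png',W)
```

```text
(no output)
```

View pics/c3.png

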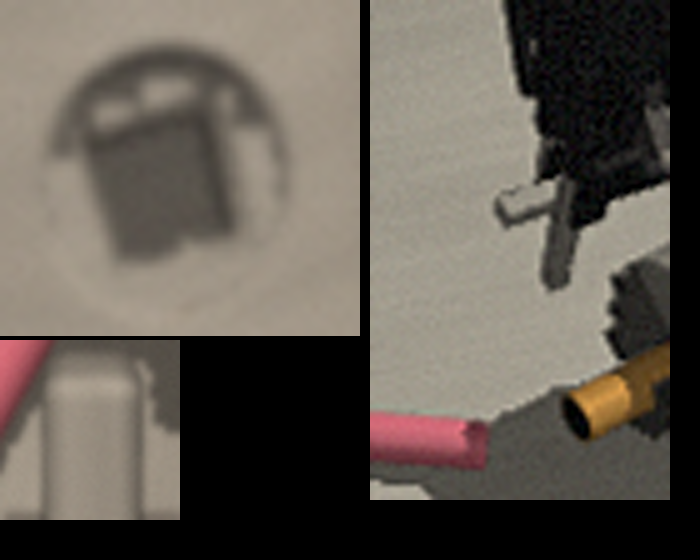

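Run:
```python
from h import *
c=load('w3');a=load('s3')
p,R,y=tool()
f=lambda x,y:((x+.5)/8-.5+255,(y+.5)/8-.5+48)
k=[at_z(c,f(*q),.136) for q in [(92,138),(213,108),(235,232),(115,262)]]
print(np.round(k,4),'ctr',np.mean(k,0).round(4),'rim',at_z(c,f(170,183),.14).round(4))
print('sides',[np.linalg.norm(k[i]-k[i-1]).round(4) for i in range(4)],'ang',[np.degrees(np.arctan2(*(k[i]-k[i-1])[1::-1])).round(1)%90 for i in range(4)])
g=lambda x,y:((x+.5)/4-.5+230,(y+.5)/4-.5+195)
for yy in (35,45,52):
  e=at_z(c,g(92,yy),p[2]+.0177); print('near end in tool',(R.T@(e-p)*1000).round(1))
far=at_z(c,((398.5)*.64-.5,500*.64),p[2]+.0177); print('far',(R.T@(far-p)*1000).round(1))
h=lambda x,y:((x-370+.5)/5-.5+270,(y+.5)/5-.5+120)
print('tip px seen',h(555,287))
for dx in (-.002,0,.002):
  print(dx,proj(a,p+R@np.array([dx,0,.0543])),'bar end',proj(a,p+R@np.array([dx+.035,0,-.0117])),h(500,208))
print(p,y)
```

```text
[[0.5008 0.2267 0.136 ]
 [0.5109 0.2307 0.136 ]
 [0.5147 0.221  0.136 ]
 [0.5046 0.2168 0.136 ]] ctr [0.5078 0.2238 0.136 ] rim [0.508  0.2238 0.14  ]
sides [np.float64(0.0105), np.float64(0.0109), np.float64(0.0105), np.float64(0.011)] ang [np.float64(21.0), np.float64(21.9), np.float64(21.400000000000006), np.float64(22.19999999999999)]
near end in tool [ 35.7  -0.8 -17.7]
near end in tool [ 34.5  -0.8 -17.7]
near end in tool [ 33.6  -0.8 -17.7]
far [-30.5   0.3 -17.7]
tip px seen (306.6, 177.0)
-0.002 [305.56260975 175.85020403] bar end [323.72235027 152.40500892] (295.6, 161.2)
0 [306.34559547 175.57731777] bar end [324.53706616 152.13095523] (295.6, 161.2)
0.002 [307.12771783 175.30473104] bar end [325.35081726 151.85722944] (295.6, 161.2)
[0.50791046 0.12462296 0.21854606] 98.79886586210107
```

The socket is at about (0.508, 0.224), its sides turned 21.6° (mod 90). The key hangs upright with its tip on the TCP axis. I'll move over the socket and check.

```bash
python3 -m pendant '[[5,0.8,0,-1.3,0],[9.8,1.6,0,-2.56,0],[9.8,1.6,1,-2.56,0],[9.8,1.6,1.8,-2.56,0],[9.8,1.6,1.8,-2.56,0],[9.8,1.6,1.8,-2.56,0]]'
python3 - <<'E'
from h import *
rows([.5085,.2240,.1763],111.6); a=snap('scene','s4'); c=snap('wrist','w4'); b=snap('top','t4')
s=sense();print(s['wrist_force'],s['wrist_torque'])
B=cv2.resize(a['image'][135:215,295:375],None,fx=5,fy=5,interpolation=cv2.INTER_CUBIC)
A=cv2.resize(c['image'][150:270,200:320],None,fx=3.3,fy=3.3,interpolation=cv2.INTER_CUBIC)
cv2.imwrite('pics/c4.png',np.hstack([A[:396],B[:396]]))
E
```

```text
time: 4.95
ee_pos: [0.5088, 0.2237, 0.2007]
tool_rot: [-0.0, 0.562, 0.827, -0.0]
wrist_force: [0.7, 0.2, -1.8]
gripper_width: 0.0101
now [0.5088 0.2237 0.2007] yaw 111.56 -> rows [ 0.04 -0.01  2.44] turn -0.008 q6 -9.9
[ 0.06319267  0.52494934 -0.89418717] [ 0.00494747  0.02753663 -0.01123323]
```

View pics/c4.png

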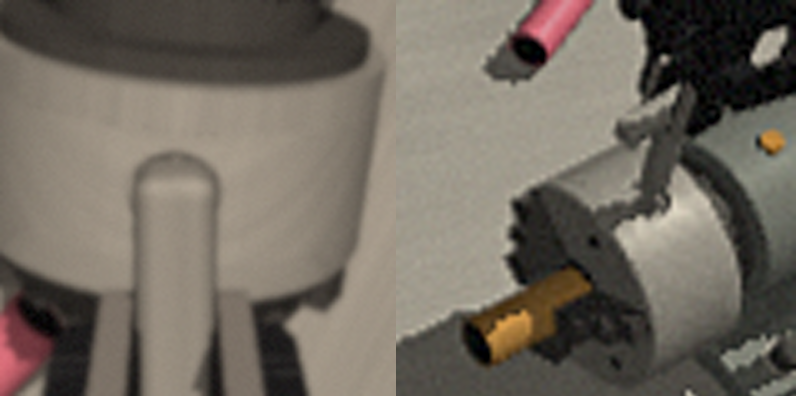

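The wrist view shows the bore rim centred behind the bar (132–218 against 135–217), so lateral alignment is good. Descending in stages.

```bash
python3 -m pendant '[[0,0,0.5,0,0],[0,0,0.9,0,0],[0,0,1.2,0,0],[0,0,1.4,0,0],[0,0,1.4,0,0]]'
python3 - <<'E'
from h import *
rows([.5085,.2240,.1763],111.6); s=sense();print(s['wrist_force'],s['wrist_torque'])
E
```

```text
time: 5.6
ee_pos: [0.5082, 0.2245, 0.186]
tool_rot: [-0.0, 0.561, 0.828, -0.001]
wrist_force: [-0.2, -3.0, -2.4]
gripper_width: 0.0099
now [0.5082 0.2245 0.186 ] yaw 111.7 -> rows [-0.06  0.01  0.97] turn 0.019 q6 -9.9
[-0.22479258 -2.96822509 -2.39128646] [-0.76702824  0.12989773 -0.04355289]
```

```bash
python3 -m pendant '[[-0.1,0,0.2,0,0],[-0.1,0,0.5,0,0],[-0.1,0,0.8,0,0],[-0.1,0,0.8,0,0]]'
python3 - <<'E'
from h import *
rows([.5085,.2240,.1763],111.6); s=sense();print(s['wrist_force'],s['wrist_torque'])
E
```

```text
time: 6.0
ee_pos: [0.5085, 0.2241, 0.1779]
tool_rot: [-0.0, 0.561, 0.828, -0.0]
wrist_force: [-2.0, -0.9, -2.1]
gripper_width: 0.0102
now [0.5085 0.2241 0.1779] yaw 111.7 -> rows [-0.01 -0.    0.16] turn 0.02 q6 -10.0
[-2.02100776 -0.92543879 -2.0608927 ] [-0.4463976   0.48055799  0.01132868]
```

```bash
python3 -m pendant '[[0,-0.05,0.1,0,0],[0,-0.05,0.2,0,0],[0,-0.05,0.3,0,0],[0,-0.05,0.3,0,0]]'
python3 - <<'E'
from h import *
rows([.5085,.2240,.1763],111.6); s=sense();print(s['wrist_force'],s['wrist_torque'])
E
```

```text
time: 6.4
ee_pos: [0.5085, 0.224, 0.1762]
tool_rot: [0.0, 0.561, 0.828, 0.0]
wrist_force: [-2.4, -1.5, 4.6]
gripper_width: 0.0101
now [0.5085 0.224  0.1762] yaw 111.7 -> rows [ 0.   -0.   -0.01] turn 0.02 q6 -10.0
[-2.44229898 -1.51072875  4.64160183] [-0.38998911  0.67596207  0.0186109 ]
```

The key is seated: it bottomed at tip z ≈ 0.122 with 4.6 N. Now I'll turn clockwise with torque checks; a check script stops the chain at a threshold.

```bash
cat > chk.py <<'E'
import sys; from h import *
m=[];f=[]
for i in range(4): capture('top'); s=sense(); m.append(s['wrist_torque'][2]); f.append(s['wrist_force'])
p,R,y=tool(s); mm=np.mean(m)
print('yaw %.2f Mz %.3f sd %.3f'%(y,mm,np.std(m)),'F',np.mean(f,0).round(1),'xyz',(p*1000).round(1),'t',s['time'])
sys.exit(int(mm>float(sys.argv[1])))
E
python3 chk.py 0.15
(python3 -m pendant '[[0,0,-0.05,0.5,0],[0,0,-0.05,1,0]]' && python3 chk.py 0.16 &&
python3 -m pendant '[[0,0,0,0.5,0],[0,0,0,1,0]]' && python3 chk.py 0.16 &&
python3 -m pendant '[[0,0,0,0.5,0],[0,0,0,1,0]]' && python3 chk.py 0.16 ) | grep yaw
```

```text
yaw 111.70 Mz 0.007 sd 0.016 F [-3.7 -1.5  5.6] xyz [508.5 224.  176.2] t 6.6
yaw 106.76 Mz 0.024 sd 0.039 F [-3.3 -2.7  3.9] xyz [508.3 223.8 176.2] t 7.0
yaw 101.80 Mz 0.089 sd 0.019 F [-3.7 -3.4  4.3] xyz [508.3 223.8 176.2] t 7.4
yaw 96.79 Mz 0.112 sd 0.039 F [-3.9 -2.6  4.3] xyz [508.3 223.9 176.2] t 7.8
```

```bash
(python3 -m pendant '[[0,0,0,0.3,0],[0,0,0,0.4,0]]' && python3 chk.py 0.16 &&
python3 -m pendant '[[0,0,0,0.3,0],[0,0,0,0.4,0]]' && python3 chk.py 0.16 &&
python3 -m pendant '[[0,0,0,0.3,0],[0,0,0,0.4,0]]' && python3 chk.py 0.16 &&
python3 -m pendant '[[0,0,0,0.3,0],[0,0,0,0.4,0]]' && python3 chk.py 0.16 &&
python3 -m pendant '[[0,0,0,0.3,0],[0,0,0,0.4,0]]' && python3 chk.py 0.16 &&
python3 -m pendant '[[0,0,0,0.3,0],[0,0,0,0.4,0]]' && python3 chk.py 0.16 ) | grep yaw
```

```text
yaw 94.80 Mz 0.133 sd 0.026 F [-4.8 -2.7  4.9] xyz [508.3 223.9 176.2] t 8.2
yaw 92.80 Mz 0.112 sd 0.019 F [-3.6 -2.8  4.8] xyz [508.3 223.9 176.2] t 8.6
yaw 90.81 Mz 0.106 sd 0.025 F [-4.2 -2.7  4.5] xyz [508.2 223.9 176.2] t 9.0
yaw 88.80 Mz 0.098 sd 0.008 F [-4.2 -2.4  4.9] xyz [508.2 224.  176.2] t 9.4
yaw 86.80 Mz 0.107 sd 0.030 F [-4.2 -2.2  5.2] xyz [508.2 224.  176.2] t 9.8
yaw 84.80 Mz 0.115 sd 0.021 F [-4.4 -2.6  4.7] xyz [508.2 224.  176.2] t 10.2
```

```bash
(python3 -m pendant '[[0,0,0,0.3,0],[0,0,0,0.4,0]]' && python3 chk.py 0.155 &&
python3 -m pendant '[[0,0,0,0.3,0],[0,0,0,0.4,0]]' && python3 chk.py 0.155 &&
python3 -m pendant '[[0,0,0,0.3,0],[0,0,0,0.4,0]]' && python3 chk.py 0.155 &&
python3 -m pendant '[[0,0,0,0.3,0],[0,0,0,0.4,0]]' && python3 chk.py 0.155 &&
python3 -m pendant '[[0,0,0,0.3,0],[0,0,0,0.4,0]]' && python3 chk.py 0.155 &&
python3 -m pendant '[[0,0,0,0.3,0],[0,0,0,0.4,0]]' && python3 chk.py 0.155 &&
python3 -m pendant '[[0,0,0,0.3,0],[0,0,0,0.4,0]]' && python3 chk.py 0.155 &&
python3 -m pendant '[[0,0,0,0.3,0],[0,0,0,0.4,0]]' && python3 chk.py 0.155 &&
python3 -m pendant '[[0,0,0,0.3,0],[0,0,0,0.4,0]]' && python3 chk.py 0.155 &&
python3 -m pendant '[[0,0,0,0.3,0],[0,0,0,0.4,0]]' && python3 chk.py 0.155 ) | grep yaw
```

```text
yaw 82.80 Mz 0.099 sd 0.013 F [-4.5 -2.7  5.1] xyz [508.2 224.  176.2] t 10.6
yaw 80.80 Mz 0.092 sd 0.014 F [-4.7 -1.9  5. ] xyz [508.2 224.  176.2] t 11.0
yaw 78.80 Mz 0.127 sd 0.028 F [-4.6 -2.3  5.3] xyz [508.2 224.  176.2] t 11.4
yaw 76.80 Mz 0.110 sd 0.020 F [-4.7 -1.7  5.4] xyz [508.2 224.  176.2] t 11.8
yaw 74.79 Mz 0.134 sd 0.022 F [-5.3 -1.7  5.2] xyz [508.2 224.  176.2] t 12.2
yaw 72.80 Mz 0.105 sd 0.031 F [-4.7 -1.4  5.2] xyz [508.2 224.1 176.2] t 12.6
yaw 70.80 Mz 0.128 sd 0.033 F [-4.8 -1.4  4.9] xyz [508.2 224.1 176.2] t 13.0
yaw 68.79 Mz 0.117 sd 0.017 F [-5.2 -1.5  5.1] xyz [508.2 224.1 176.2] t 13.4
yaw 66.79 Mz 0.113 sd 0.037 F [-4.5 -1.8  5.2] xyz [508.2 224.1 176.2] t 13.8
yaw 64.79 Mz 0.084 sd 0.037 F [-4.3 -1.5  4.9] xyz [508.2 224.1 176.2] t 14.2
```

```bash
(python3 -m pendant '[[0,0,0,0.3,0],[0,0,0,0.4,0]]' && python3 chk.py 0.155 &&
python3 -m pendant '[[0,0,0,0.3,0],[0,0,0,0.4,0]]' && python3 chk.py 0.155 &&
python3 -m pendant '[[0,0,0,0.3,0],[0,0,0,0.4,0]]' && python3 chk.py 0.155 &&
python3 -m pendant '[[0,0,0,0.3,0],[0,0,0,0.4,0]]' && python3 chk.py 0.155 &&
python3 -m pendant '[[0,0,0,0.3,0],[0,0,0,0.4,0]]' && python3 chk.py 0.155 &&
python3 -m pendant '[[0,0,0,0.3,0],[0,0,0,0.4,0]]' && python3 chk.py 0.155 &&
python3 -m pendant '[[0,0,0,0.3,0],[0,0,0,0.4,0]]' && python3 chk.py 0.155 &&
python3 -m pendant '[[0,0,0,0.3,0],[0,0,0,0.4,0]]' && python3 chk.py 0.155 &&
python3 -m pendant '[[0,0,0,0.3,0],[0,0,0,0.4,0]]' && python3 chk.py 0.155 ) | grep yaw
```

```text
yaw 62.80 Mz 0.132 sd 0.022 F [-4.2 -1.4  5.2] xyz [508.2 224.2 176.2] t 14.6
yaw 60.78 Mz 0.129 sd 0.040 F [-4.6 -0.8  4.5] xyz [508.2 224.2 176.2] t 15.0
yaw 58.78 Mz 0.111 sd 0.025 F [-4.9 -1.2  5. ] xyz [508.2 224.2 176.2] t 15.4
yaw 56.78 Mz 0.143 sd 0.027 F [-4.3 -0.8  5.1] xyz [508.2 224.2 176.2] t 15.8
yaw 54.78 Mz 0.164 sd 0.017 F [-4.6 -0.8  5. ] xyz [508.2 224.2 176.2] t 16.2
```

Contact at about yaw 57°, with the torque now climbing. Finer steps from here.

```bash
(python3 -m pendant '[[0,0,0,0.2,0],[0,0,0,0.2,0]]' && python3 chk.py 0.215 &&
python3 -m pendant '[[0,0,0,0.1,0],[0,0,0,0.1,0]]' && python3 chk.py 0.215 &&
python3 chk.py 0.215 ) | grep yaw
```

```text
yaw 53.78 Mz 0.142 sd 0.028 F [-4.8 -1.1  5.1] xyz [508.2 224.2 176.2] t 16.6
yaw 53.29 Mz 0.169 sd 0.033 F [-4.5 -0.5  5.1] xyz [508.2 224.2 176.2] t 17.0
yaw 53.28 Mz 0.165 sd 0.013 F [-4.5 -0.5  4.9] xyz [508.2 224.2 176.2] t 17.2
```

```bash
(python3 -m pendant '[[0,0,0,0.2,0],[0,0,0,0.2,0]]' && python3 chk.py 0.215 &&
python3 -m pendant '[[0,0,0,0.1,0],[0,0,0,0.1,0]]' && python3 chk.py 0.215 &&
python3 -m pendant '[[0,0,0,0.1,0],[0,0,0,0.1,0]]' && python3 chk.py 0.215) | grep yaw
```

```text
yaw 52.28 Mz 0.148 sd 0.031 F [-4.4 -0.4  5.2] xyz [508.2 224.2 176.2] t 17.6
yaw 51.78 Mz 0.172 sd 0.027 F [-4.9 -0.4  5. ] xyz [508.2 224.2 176.2] t 18.0
yaw 51.29 Mz 0.179 sd 0.017 F [-4.5 -0.8  5.4] xyz [508.2 224.2 176.2] t 18.4
```

```bash
(python3 -m pendant '[[0,0,0,0.2,0],[0,0,0,0.2,0]]' && python3 chk.py 0.22 &&
python3 -m pendant '[[0,0,0,0.2,0],[0,0,0,0.2,0]]' && python3 chk.py 0.22 ) | grep yaw
```

```text
yaw 50.29 Mz 0.189 sd 0.028 F [-4.7 -1.3  4.6] xyz [508.2 224.3 176.2] t 18.8
yaw 49.26 Mz 0.180 sd 0.020 F [-4.  -0.3  5.5] xyz [508.2 224.3 176.2] t 19.2
```

Torque rises at about 0.009 Nm per degree, because the grip's own compliance is in series (consistent with the take-up at the start). Continuing.

```bash
(python3 -m pendant '[[0,0,0,0.2,0],[0,0,0,0.3,0]]' && python3 chk.py 0.225 &&
python3 -m pendant '[[0,0,0,0.2,0],[0,0,0,0.3,0]]' && python3 chk.py 0.225 &&
python3 -m pendant '[[0,0,0,0.1,0],[0,0,0,0.2,0]]' && python3 chk.py 0.225) | grep yaw
```

```text
yaw 47.76 Mz 0.225 sd 0.034 F [-4.5 -0.1  4.8] xyz [508.2 224.3 176.2] t 19.6
```

```bash
for i in 1 2 3; do python3 -m pendant '[[0,0,0,0,0]]' >/dev/null; python3 -c "from h import *;print(sense()['wrist_torque'][2].round(3))"; done; (python3 -m pendant '[[0,0,0,0.2,0],[0,0,0,0.2,0]]' && python3 chk.py 0.25) | grep yaw
python3 - <<'E'
import numpy as np
y=np.array([56.78,54.78,53.78,53.29,53.28,52.28,51.78,51.29,50.29,49.26,47.76]);m=np.array([.143,.164,.142,.169,.165,.148,.172,.179,.189,.180,.225])
p=np.polyfit(y,m,1);print(p,np.polyval(p,46.76),'contact',(.115-p[1])/p[0])
E
```

```text
0.203
0.238
0.169
yaw 46.76 Mz 0.216 sd 0.012 F [-5.  -0.3  5.3] xyz [508.2 224.3 176.2] t 20.3
[-0.00779923  0.57792768] 0.2132356116785727 contact 59.35555017825776
```

```bash
(python3 -m pendant '[[0,0,0,0.2,0],[0,0,0,0.4,0],[0,0,0,0.4,0]]' && python3 chk.py 0.25; python3 chk.py 0.3) | grep yaw
```

```text
yaw 44.76 Mz 0.209 sd 0.028 F [-4.9 -0.1  6. ] xyz [508.2 224.3 176.2] t 20.8
yaw 44.76 Mz 0.231 sd 0.012 F [-4.5  0.2  4.8] xyz [508.2 224.3 176.2] t 21.0
```

```bash
python3 -m pendant '[[0,0,0,0.1,0],[0,0,0,0.2,0]]' | head -1; for i in 1 2 3 4 5 6 7 8 9 10; do python3 -m pendant '[[0,0,0,0,0]]' >/dev/null; python3 -c "from h import *;print(sense()['wrist_torque'][2].round(3))"; done | awk '{s+=$1;print} END{print "mean",s/NR}' | tr '\n' ' '
```

```text
time: 21.2
0.234 0.241 0.2 0.215 0.205 0.197 0.231 0.234 0.28 0.215 mean 0.2252
```

The torque holds at about 0.225 Nm, within the window. I'll unwind the grip's elastic twist so the key is unloaded, without turning the pinion back.

```bash
python3 -m pendant '[[0,0,0,-1,0],[0,0,0,-2,0],[0,0,0,-2.6,0]]' >/dev/null; python3 chk.py 1; rm -f x; python3 -c "from h import *;print(sense()['gripper_width'])"
```

```text
yaw 56.63 Mz 0.005 sd 0.022 F [-2.9 -0.1  4. ] xyz [508.5 224.2 176.2] t 22.7
0.010028341420624408
```

```bash
python3 -m pendant '[[0,0,-0.5,0,0],[0,0,-1,0,0],[0,0,-1.6,0,0],[0,0,-2.4,0,0],[0,0,-3.5,0,0],[0,0,-4.6,0,0],[0,0,-4.6,0,0]]'
python3 - <<'E'
from h import *
c=snap('wrist','w5'); a=snap('scene','s5')
rows([.5105,-.2637,.222],98.9)
p,R,y=tool(); pt=p+R@np.array([0,0,.054]);q=proj(a,pt);print('tip px',q)
x,yy=int(q[0])-35,int(q[1])-45
B=cv2.resize(a['image'][yy:yy+80,x:x+80],None,fx=5,fy=5,interpolation=cv2.INTER_CUBIC)
A=cv2.resize(c['image'][150:270,200:320],None,fx=10/3,fy=10/3,interpolation=cv2.INTER_CUBIC)
cv2.imwrite('pics/c5.png',np.hstack([A[:400],B[:400]]))
E
```

```text
time: 23.4
ee_pos: [0.5091, 0.224, 0.2242]
tool_rot: [0.001, 0.88, 0.475, 0.002]
wrist_force: [-0.1, -0.0, -0.7]
gripper_width: 0.0099
now [0.5084 0.2239 0.2222] yaw 56.69 -> rows [-4.063e+01  2.695e+01  2.000e-02] turn -8.441 q6 45.0
tip px [347.53914437 166.39506952]
```

View pics/c5.png

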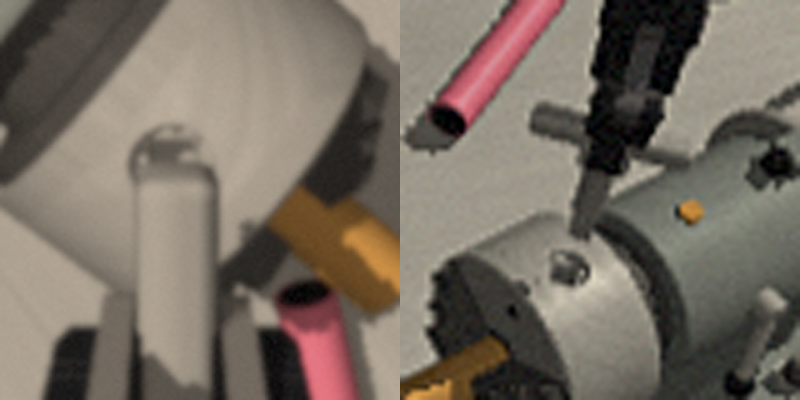

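The key is out and upright, and the socket is empty at (570,265). Now back to its hole.

```bash
python3 -m pendant '[[-20,13.3,0,-4,0],[-40.6,27,0,-8.44,0],[-40.6,27,0,-8.44,0],[-40.6,27,0,-8.44,0],[-40.6,27,0,-8.44,0],[-40.6,27,0,-8.44,0],[-40.6,27,0,-8.44,0],[-40.6,27,0,-8.44,0],[-40.6,27,0,-8.44,0],[-40.6,27,0,-8.44,0]]'
python3 -m pendant '[[0,0,0,0,0],[0,0,0,0,0],[0,0,0,0,0]]' | head -2
python3 -c "
from h import *
rows([.5105,-.2637,.113],98.9)"
```

```text
time: 24.5
ee_pos: [0.5105, -0.2509, 0.2216]
tool_rot: [-0.0, 0.65, 0.76, 0.0]
wrist_force: [1.1, 0.4, -0.3]
gripper_width: 0.0102
time: 24.8
ee_pos: [0.511, -0.248, 0.2218]
now [ 0.511  -0.248   0.2218] yaw 98.94 -> rows [-1.55 -0.29 10.88] turn 0.008 q6 -46.7
```

```bash
python3 -m pendant '[[-1.55,-0.29,0,0,0],[-1.55,-0.29,5,0,0],[-1.55,-0.29,9.5,0,0],[-1.55,-0.29,10.5,0,0],[-1.55,-0.29,10.5,0,0]]' | head -2
python3 - <<'E'
from h import *
rows([.5105,-.2637,.0645],98.9)
c=snap('wrist','w6'); a=snap('scene','s6')
p,R,y=tool(); q=proj(a,p+R@np.array([0,0,.054]));x,yy=int(q[0])-30,int(q[1])-45
B=cv2.resize(a['image'][yy:yy+80,x:x+80],None,fx=5,fy=5,interpolation=cv2.INTER_CUBIC)
A=cv2.resize(c['image'][150:270,200:320],None,fx=10/3,fy=10/3,interpolation=cv2.INTER_CUBIC)
cv2.imwrite('pics/c6.png',np.hstack([A[:400],B[:400]]))
print(q,x,yy,'hole px',proj(a,[.5105,-.2637,.05]), sense()['wrist_force'])
E
```

```text
time: 25.3
ee_pos: [0.5105, -0.2644, 0.1167]
now [ 0.5105 -0.2644  0.1167] yaw 98.94 -> rows [0.06 0.02 5.22] turn 0.007 q6 -48.0
[142.40142554 234.7490583 ] 112 189 hole px [144.5892689  237.21296028] [ 0.41685196  0.61756655 -0.30945234]
```

View pics/c6.png

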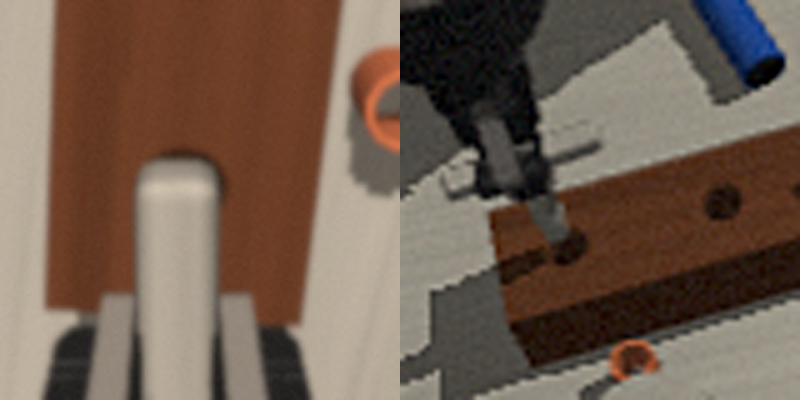

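The tip is just above the hole and about 1 mm off laterally. I'll correct that and lower it.

```bash
python3 -m pendant '[[0.05,0.1,0.5,0,0],[0.05,0.1,1.3,0,0],[0.05,0.1,2,0,0],[0.05,0.1,2.6,0,0],[0.05,0.1,2.6,0,0]]' 
python3 -c "
from h import *
rows([.511,-.2637,.0645],98.9);print(sense()['wrist_force'],sense()['wrist_torque'])"
```

```text
time: 25.9
ee_pos: [0.5111, -0.2638, 0.09]
tool_rot: [-0.001, 0.65, 0.76, -0.0]
wrist_force: [0.1, -0.5, -1.2]
gripper_width: 0.01
now [ 0.5111 -0.2638  0.09  ] yaw 98.89 -> rows [ 0.01 -0.    2.55] turn -0.002 q6 -47.9
[ 0.13109676 -0.46052288 -1.19636933] [ 0.01032118 -0.03746693  0.0378711 ]
```

```bash
python3 -m pendant '[[0,0,0.8,0,0],[0,0,1.6,0,0],[0,0,2.2,0,0],[0,0,2.5,0,0],[0,0,2.5,0,0]]' 
python3 -c "
from h import *
rows([.511,-.2637,.0645],98.9);print(sense()['wrist_force'],sense()['wrist_torque'])"
```

```text
time: 26.4
ee_pos: [0.5113, -0.2639, 0.0656]
tool_rot: [-0.0, 0.65, 0.76, -0.0]
wrist_force: [-0.5, 0.9, -0.8]
gripper_width: 0.0102
now [ 0.5113 -0.2639  0.0656] yaw 98.9 -> rows [ 0.03 -0.03  0.11] turn -0.001 q6 -47.9
[-0.51362394  0.9058895  -0.81091874] [0.02143189 0.02631067 0.02568623]
```

Nearly down; I'll lower the last 1–2 mm, open gently and rise.

```bash
python3 -m pendant '[[0,0,0.1,0,0],[0,0,0.15,0,0],[0,0,0.15,0,0]]' | sed -n 2p\;4p; python3 -m pendant '[[0,0,0,0,0.15],[0,0,0,0,0.3],[0,0,0,0,0.5],[0,0,0,0,0.5],[0,0,-1,0,0.5],[0,0,-5,0,0.5],[0,0,-10,0,0.5],[0,0,-10,0,0.5]]'
python3 -m pendant '[[-5,0,-4,0,0.5],[-10,0,-5,0,0.5],[-10,0,-5,0,0.5],[-10,0,-5,0,0.5]]' | head -2
python3 - <<'E'
from h import *
c=snap('wrist','w7'); a=snap('scene','s7'); s=sense();print(s['wrist_force'],s['time'])
A=cv2.resize(c['image'],(512,384))
W=np.zeros((600,800,3),np.uint8)
W[:384,:512]=A
W[:300,512:]=0
B=cv2.resize(a['image'][200:270,120:230],None,fx=2.6,fy=2.6,interpolation=cv2.INTER_CUBIC); W[:B.shape[0],512:512+B.shape[1]]=B
D=cv2.resize(a['image'][140:240,300:420],None,fx=2.1,fy=2.1,interpolation=cv2.INTER_CUBIC); W[190:190+D.shape[0],514:514+D.shape[1]]=D
W[388:600,:512]=cv2.resize(a['image'][150:308,100:482],(512,212))
cv2.imwrite('pics/c7.png',W)
E
```

```text
ee_pos: [0.5115, -0.2641, 0.0647]
wrist_force: [0.2, -0.5, -0.1]
time: 27.5
ee_pos: [0.5138, -0.2658, 0.172]
tool_rot: [0.006, 0.65, 0.76, 0.0]
wrist_force: [0.8, -0.0, 0.3]
gripper_width: 0.0428
time: 27.9
ee_pos: [0.5268, -0.3647, 0.215]
[ 0.66859498  0.21527143 -0.20111939] 28.0
```

View pics/c7.png

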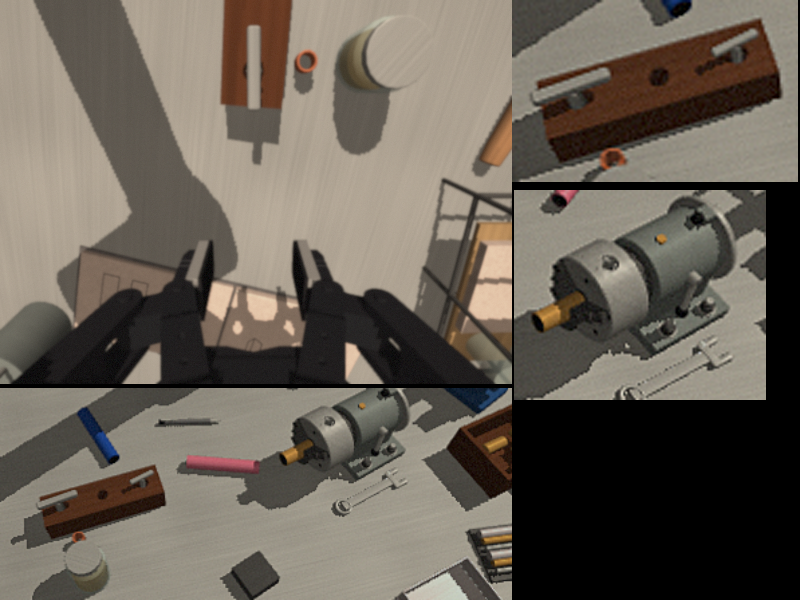

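The picture shows the key standing upright in its outer hole at the same bar height as before, with the socket empty, the tube in the jaws and everything else in place. Handing in.

```bash
python3 -c "
from cell import *
print(close_job())"
```

```text
the job is handed in; nothing more can be done
None
```

The tube is tightened in the chuck and the larger key is back upright in its own hole. The job was handed in at about 28 s of the 72 s allowed.

- **Seating:** I gripped the larger T key across its bar and lowered it into the socket until it touched bottom, with the tip about 14 mm below the mouth and 4.6 N of contact.
- **Tightening:** I turned it clockwise in small steps. Turning free it took about 0.11 Nm. The jaws touched the tube at a tool yaw of about 55–59°, and I stopped at about 0.225 Nm averaged over ten readings, inside the 0.20–0.27 Nm window. No averaged reading went above 0.231 Nm; single noisy readings reached at least 0.28 Nm.
- **Removal:** I released the twist in the grip until the torque read about zero, then drew the key out and stood it back in the hole.

**Last checks:** the final pictures show the key upright at its original height, the socket empty, the tube in the jaws and the other objects where they were.

- **Torque slope:** it rose more gently than described, about 0.45 Nm per rad at the tool instead of 1.7. I put this down to give in the grip, and judged the grip on the tube by the torque level alone, not by the angle turned.
- **Opening reading:** the gripper showed about 10 mm on the 12 mm bar throughout, which I did not explain, but the key never slipped.

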